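Morning alarm: stop the clock, light on, music on

ROBOT

A 7-joint arm with a two-finger parallel gripper is mounted at the origin on the work surface. World frame = base frame: x ahead of the robot, y to its left, z up, the work surface at z = 0. Lengths are in m, angles in rad, forces in N, time in s.
With the tool pointing down it reaches from about 0.4 to 0.9 m from the base axis. Payload 5.5 kg.
Tool frame: the origin (TCP) lies midway between the tips of the shut fingers; the grasp point (between the pads) lies 19 mm behind it (manip.grip_depth is the distance from the TCP to the grasp point, in m); z points along the fingers, y is the line along which they close (so a half turn about z gives the same grasp; the last joint's range is limited). The gripper opens to 92 mm and grips with 3 to 60 N. Pads are 19 mm wide; open, the fingers measure 130 mm over their backs; the gripper's body (75 mm by 190 mm) begins 47 mm behind the grasp point.
Start: joints at [1.439, 0.501, -0.427, 1.55, 0.221, 1.138, -0.21], TCP at [0.25, -0.6, 0.227] pointing down, gripper open.
Joint ranges: [-2.88, 2.88], [-0.31, 2.03], [-1.54, 1.56], [0.2, 2.42], [-1.41, 4.55], [0.19, 2.02], [-2.57, 2.57]. Speed limits (rad/s): [2.57, 2.57, 3.14, 3.14, 3.14, 3.14, 3.14].

INTERFACE

Orientations are given as a unit quaternion [x, y, z, w].
In Python, from bench import manip, effector, viewer gives the robot as it stands. Calls block until the motion is done:
- manip.move_pose(position, orientation): joint-space move of the TCP to a pose.
- manip.servo_line(position, ori=None, vel=0.15): straight line of the TCP; ori=None keeps the orientation; vel is the mean speed in m/s.
- manip.movej(angles): joint-space move.
- effector.open_jaws() and effector.close(f_grip=None): open the fingers fully, or close them until they stop; f_grip is the grip in N (None keeps the last).
- manip.sleep(seconds).
- manip.solve_ik(position, orientation): joint angles nearest the present ones, or None.
- viewer.get_image(name): name is "scene" or "top"; returns the picture (400x640x3 uint8, red, green, blue); there is no depth.
- viewer.get_calibration(name): a dict with "vfov" (degrees; the focal length in pixels is half the picture's height over the tangent of half this angle, whatever the lens; pixels are square), "cx", "cy" (the principal point, pixels), "eye" and "attitude" of the camera in the world. Camera axes: x right, y down, z forward; pixel columns grow to the right and rows downward; lengths in m; the calibration is good to about 2 mm. A picture is of the moment at which its call begins. get_calibration takes no time and is no camera call.
A pose or a line that the arm cannot do raises manip.PlanningError and nothing moves.
- manip.hand_in(): hands the job in; it is judged then, once.
Readings, each from a call of its own:
- manip.current_clock(): time.
- manip.current_q(): joint angles.
- manip.current_joint_velocities(): joint speeds.
- manip.current_tau(): joint torques, N m.
- manip.current_tool_pos(): TCP position.
- manip.current_tcp_rot(): TCP orientation.
- manip.current_force(): force on the tool from outside, world axes, zero at the start.
- manip.current_wrist_torque(): the same for the moment, N m.
- manip.current_finger_gap(): finger opening in m.
- manip.current_gripper_force(): force on a finger pad.
Only numpy, scipy, OpenCV 4.12 (cv2) and the standard library are available. Lean on these libraries where they do the work, as an engineer would, in place of code of your own. Each camera call takes 0.05 s, during which the arm holds its last target. There are 200 camera calls.

TASK

The alarm clock is ringing: first press down the stop button on its top until it is fully down, then switch on the desk lamp with the rocker on its chrome base, and only then switch on the small amplifier-style speaker with the rocker on its top plate. A rocker is switched on by pressing its raised half fully down. Only press, with the closed fingers: lift nothing, do not push the clock, lamp or speaker out of place, and leave everything else on the desk where it stands.

Things in the scene. Friction and masses are not known exactly. Their poses are not given: they have to be found in the camera images.
- clock: White drum-shaped alarm clock, loose, about 0.35 kg: drum 92 mm across, 50 mm deep (its x), on two feet (52 mm deep, outer sides 76 mm apart), dial on its -x side. Origin: centre of its underside on the desk; z up. A round collar (38 mm across) carries the stop button; collar top at 105 mm.
- alarm_button (a joint): Stop button of the clock, a grey plastic disc 30 mm across. 0 = up (alarm ringing), 0.006 m = fully down. Pressing straight down takes about 3 to 4 N all the way; it has no return spring and stays where it is left.
- alarm_top (a point): Centre of the stop button's flat upper face; 117 mm above the desk when up, 111 mm when down (6 mm above the collar).
- lamp: Cordless desk lamp, loose, 1.6 kg: round chrome base 170 mm across and 18 mm thick; a 12 mm stem starts 50 mm behind the base's centre (its +x) and leans back to a chrome bar head 220 mm long (along its y), centred 112 mm behind the base's centre (and 25 mm to its +y), top at 250 mm. Origin: centre of the base's underside on the desk; z up. The rocker lies 48 mm in front of the centre (-x), on top of the base.
- lamp_rocker (a joint): Rocker switch on the lamp's base. 0 = off (half nearest the base's front edge, -x, raised), 0.34 rad = on (that half pressed down level). The paddle is dished, 32 mm long (along the lamp's x) and 20 mm wide, black, hinged across its middle; it has no return spring and stays where it is left. Pressing straight down on the raised end takes about 3 to 4 N all the way. When on, the pressed half lies 21.5 mm above the desk, 3.5 mm above the base.
- lamp_rocker_press (a point): Middle of the upper face of the lamp rocker's raised half, where to press, 10.5 mm from the hinge line; it moves with the rocker: 25 mm above the desk when off, 21.5 mm when on. Press straight down here; the outer end of the raised half stands 5.3 mm above the hinge line when off.
- speaker: Battery speaker shaped like a small guitar amplifier, loose, 0.9 kg: black box 100 mm deep (its x), 200 mm wide (its y), top at 122 mm, grey grille on its -x side. On top an aluminium plate (at 124 mm) with the rocker at y = +55 mm and two brass knobs, 21 mm across and 15 mm high, at y = -26 and -62 mm. Origin: centre of its underside on the desk; z up.
- speaker_rocker (a joint): Rocker switch on the speaker's top plate. 0 = off (half nearest the grille, -x, raised), 0.34 rad = on (that half pressed down level). The paddle is dished, 32 mm long (along the speaker's x) and 20 mm wide, black, hinged across its middle; it has no return spring and stays where it is left. Pressing straight down on the raised end takes about 3 to 4 N all the way. When on, the pressed half lies 127.5 mm above the desk, 3.5 mm above the plate.
- speaker_rocker_press (a point): Middle of the upper face of the speaker rocker's raised half, where to press, 10.5 mm from the hinge line; it moves with the rocker: 131 mm above the desk when off, 127.5 mm when on. Press straight down here; the outer end of the raised half stands 5.3 mm above the hinge line when off.
- snow_globe: Bystander: glass snow globe on a dark wooden foot, 84 mm across, 104 mm high. Origin under its centre.
- chopsticks: Bystander: wooden holder, 68 mm across and 110 mm high, with two white plastic chopsticks that reach 230 mm up. Origin under its centre.
- ice_tray: Bystander: empty orange ice cube tray, 152 x 86 x 32 mm, long side along its x. Origin under its centre.
- mug: Bystander: white mug, 80 mm across, 92 mm high, handle to its +y. Origin under its centre.
- glasses_case: Bystander: blue spectacle case, 55 x 160 x 36 mm, long side along its y. Origin under its centre.

How it is judged:
On the way, in this order (a step that is already met when the one before it is completed fails the run):
1. the clock's stop button is pressed down and stays down (value of joint alarm_button above 0.0045 m), for 0.2 s.
2. then the lamp's rocker is switched on (value of joint lamp_rocker above 0.25 rad), for 0.2 s.
3. then the speaker's rocker is switched on (value of joint speaker_rocker above 0.25 rad), for 0.2 s.
At the end, for the whole second after the job is handed in: The stop button is down (more than 4.5 of 6 mm) and both rockers are on (more than 0.25 of 0.34 rad); clock, lamp and speaker stand upright, at rest and within 30 mm of where they stood; the bystanders are within 15 mm of where they stood (value of joint alarm_button above 0.0045 m and value of joint each of lamp_rocker, speaker_rocker above 0.25 rad and not (distance of clock from where it was at the start of the episode above 0.03 m) and not (distance of lamp from where it was at the start of the episode above 0.03 m) and not (distance of speaker from where it was at the start of the episode above 0.03 m) and not (angle between clock's own z axis and vertical above 0.1 rad) and not (angle between lamp's own z axis and vertical above 0.1 rad) and not (angle between speaker's own z axis and vertical above 0.1 rad) and linear speed of each of clock, lamp, speaker below 0.02 m/s and not (distance of snow_globe from where it was at the start of the episode above 0.015 m) and not (distance of chopsticks from where it was at the start of the episode above 0.015 m) and not (distance of ice_tray from where it was at the start of the episode above 0.015 m) and not (distance of mug from where it was at the start of the episode above 0.015 m) and not (distance of glasses_case from where it was at the start of the episode above 0.015 m)); the robot touches nothing.
It fails at once if the clock, lamp or speaker is pressed with a part of the robot other than the fingers (over 3 N) (contact force between the arm and clock above 3 N or contact force between the arm and lamp above 3 N or contact force between the arm and speaker above 3 N).
It fails at once if the clock, lamp or speaker is lifted more than 12 mm (height (world z) of any of clock, lamp, speaker above 0.012 m).
It fails at once if the clock, lamp or speaker is tipped by more than 0.2 rad or pushed more than 40 mm (angle between any of clock, lamp, speaker's own z axis and vertical above 0.2 rad or distance of any of clock, lamp, speaker from where it was at the start of the episode above 0.04 m).
It fails at once if a bystander is moved more than 15 mm or tipped by more than 0.2 rad (distance of any of snow_globe, chopsticks, ice_tray, mug, glasses_case from where it was at the start of the episode above 0.015 m or angle between any of snow_globe, chopsticks, ice_tray, mug, glasses_case's own z axis and vertical above 0.2 rad).
It also fails if it takes over 56 s, if anything falls off the work surface, if the arm or the gripper's body presses on something with over 40 N, if the wrist force passes 120 N, or if a joint passes its speed limit or range.

## Working session

There is one attempt and no reset: what is moved stays moved. The work goes in short steps, each a Python script; the robot and the scene stay as the last script left them, time stands still between calls to the robot, and variables do not carry over. Pictures are saved under pics/ and viewed, at most 10 in all, crops included, and the job is handed in when it is done.

```bash
mkdir -p pics; python3 - <<'E'
from bench import manip,effector,viewer
import cv2
for n in("scene","top"):
    cv2.imwrite(f"pics/{n}0.png",viewer.get_image(n)[:,:,::-1]); print(n,viewer.get_calibration(n))
print(manip.current_clock(),manip.current_tcp_rot())
E
```

```text
scene {'vfov': 52.346247858427546, 'cx': 318.48583179481136, 'cy': 205.5645727524605, 'eye': array([1.25230722, 0.13663094, 0.78140407]), 'attitude': array([ 0.58038895,  0.71083887, -0.30620462, -0.2531709 ])}
top {'vfov': 42.91330240144556, 'cx': 318.2811986141635, 'cy': 193.03303305649874, 'eye': array([0.35102565, 0.00651882, 1.45918741]), 'attitude': array([ 0.70765557, -0.70284222,  0.05605006, -0.04576895])}
0.1 [ 9.80584906e-01  1.96093105e-01 -1.48437743e-04 -8.45740705e-04]
```

View pics/scene0.png

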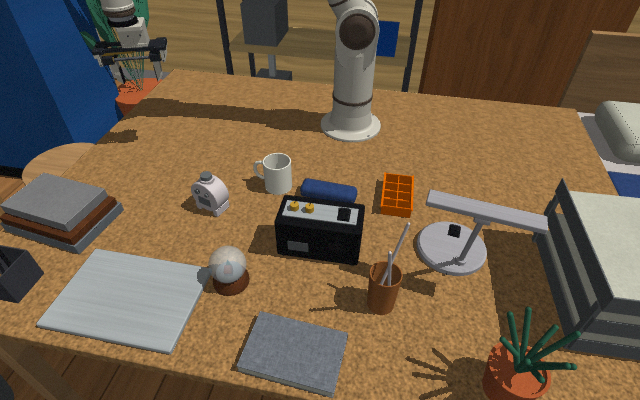

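View pics/top0.png

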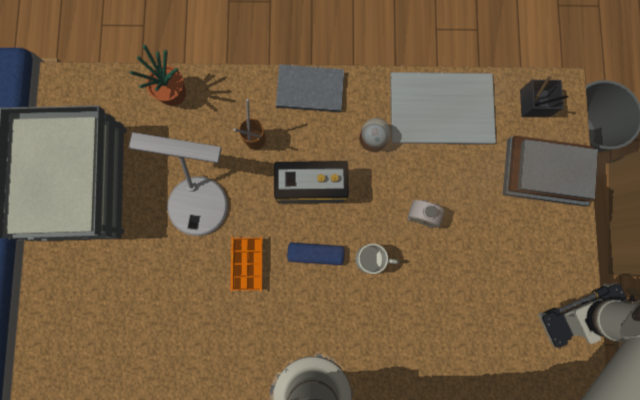

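```bash
python3 - <<'E'
import cv2,numpy as np
t=cv2.imread("pics/top0.png");s=cv2.imread("pics/scene0.png")
def c(im,u,v,w=52): 
    k=cv2.resize(im[v-w//2:v+w//2,u-w//2:u+w//2],(260,260),interpolation=cv2.INTER_CUBIC)
    for i in range(0,52,10): cv2.line(k,(i*5,0),(i*5,5),(0,255,0),1);cv2.line(k,(0,i*5),(5,i*5),(0,255,0),1)
    return k
m=np.vstack([np.hstack([c(t,426,213),c(t,194,216),c(t,296,180)]),np.hstack([c(s,208,190),c(s,454,236),c(s,340,214)])])
cv2.imwrite("pics/m.png",m)
E
```

```text
(no output)
```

View pics/m.png

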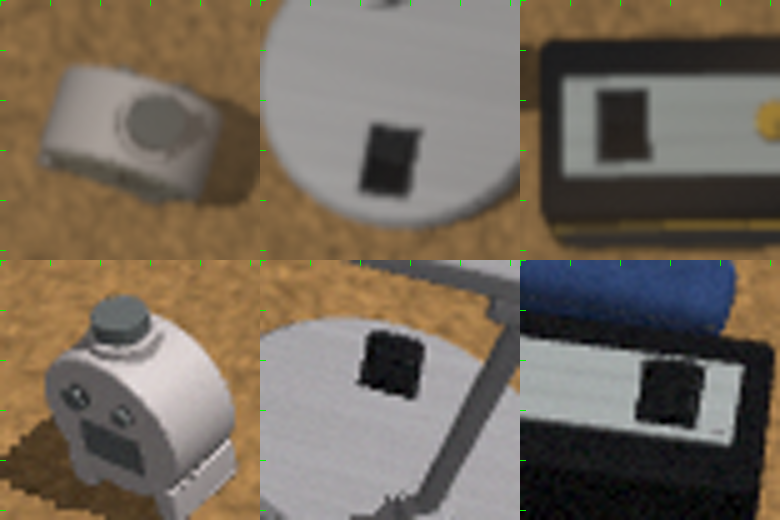

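```bash
cat > h.py <<'E'
import cv2,numpy as np
from bench import manip,effector,viewer
from scipy.spatial.transform import Rotation as R
def ray(n,p):
    c=viewer.get_calibration(n); f=200/np.tan(np.radians(c['vfov'])/2)
    d=R.from_quat(c['attitude']).apply([(p[0]-c['cx'])/f,(p[1]-c['cy'])/f,1]); return c['eye'],d/np.linalg.norm(d)
def plane(n,p,z):
    e,d=ray(n,p); return e+d*(z-e[2])/d[2]
def tri(a,b):
    (e1,d1),(e2,d2)=ray("top",a),ray("scene",b)
    s=np.linalg.lstsq(np.c_[d1,-d2],e2-e1,rcond=None)[0]; p,q=e1+s[0]*d1,e2+s[1]*d2
    return (p+q)/2,np.linalg.norm(p-q)
def blob(im,u,v,w,thr=75):
    g=im[v-w:v+w,u-w:u+w].max(2); g=cv2.resize(g,None,fx=4,fy=4,interpolation=cv2.INTER_LINEAR)
    cs=cv2.findContours((g<thr).astype(np.uint8),cv2.RETR_LIST,cv2.CHAIN_APPROX_NONE)[0]
    c=min((k for k in cs if cv2.contourArea(k)>300),key=lambda k:np.linalg.norm(k.mean((0,1))-4*w))
    r=cv2.minAreaRect(c); to=lambda p:(np.array(p)-1.5)/4+[u-w,v-w]
    return to(r[0]),[to(p) for p in cv2.boxPoints(r)],np.array(r[1])/4
E
python3 - <<'E'
from h import *
np.set_printoptions(precision=4,suppress=True)
t,s=cv2.imread("pics/top0.png"),cv2.imread("pics/scene0.png")
bt,bs=(431,211.2),(205.8,173.2)
print("btn",tri(bt,bs),plane("top",bt,.117),plane("scene",bs,.117))
for n,a,b,z in(("lamp",(194,222),(454,231),.0225),("spk",(290,179),(344,214),.1285)):
    c,box,sz=blob(t,*a,14); c2,_,sz2=blob(s,*b,12)
    P=[plane("top",q,z) for q in box]; E=[P[i+1]-P[i] for i in(0,1)]
    L=max(E,key=np.linalg.norm); yaw=np.arctan2(L[1],L[0]); 
    if abs(yaw)>np.pi/2: yaw-=np.sign(yaw)*np.pi
    print(n,c,sz,c2,sz2,tri(c,c2),plane("top",c,z),plane("scene",c2,z),[np.linalg.norm(e) for e in E],"yaw",yaw)
# lamp base / plate yaw cross-checks
hs=cv2.cvtColor(t,cv2.COLOR_BGR2HSV)
def light(sl,off):
    m=((hs[...,1]<50)&(hs[...,2]>100)).astype(np.uint8)[sl]
    c=max(cv2.findContours(m,cv2.RETR_EXTERNAL,cv2.CHAIN_APPROX_NONE)[0],key=cv2.contourArea); return c+np.array(off)
c=light(np.s_[160:200,270:352],[270,160]); r=cv2.minAreaRect(c); P=[plane("top",q,.124) for q in cv2.boxPoints(r)]
print("plate",r,[np.arctan2(*(P[i+1]-P[i])[1::-1]) for i in(0,1)],np.mean(P,0),np.linalg.norm(P[1]-P[0]),np.linalg.norm(P[2]-P[1]))
c=light(np.s_[190:240,160:235],[160,190]); (u,v),rr=cv2.minEnclosingCircle(c); print("base",u,v,rr,plane("top",(u,v),.018))
c=light(np.s_[130:165,125:225],[125,130]); print("head",cv2.minAreaRect(c),plane("top",cv2.minAreaRect(c)[0],.245))
E
```

```text
btn (array([ 0.499 , -0.3115,  0.1191]), np.float64(0.0013886648843026831)) [ 0.4994 -0.3127  0.117 ] [ 0.4966 -0.3122  0.117 ]
lamp [193.3397 221.779 ] [ 9.4609 13.4838] [453.9712 230.3942] [11.5709 12.0611] (array([0.4753, 0.3393, 0.0182]), np.float64(0.0005073252144629582)) [0.4749 0.338  0.0225] [0.4797 0.3384 0.0225] [np.float64(0.03788842525496424), np.float64(0.026803884470454144)] yaw -0.14591862386743404
spk [290.25 178.75] [13.75  9.75] [343.5   211.375] [19.5  23.75] (array([0.5812, 0.0623, 0.1323]), np.float64(0.0005227593615192543)) [0.5819 0.0622 0.1285] [0.5773 0.0622 0.1285] [np.float64(0.025882457040104848), np.float64(0.036993472990398346)] yaw 0.012273197839094419
plate ((311.0, 178.5), (19.0, 64.0), 90.0) [np.float64(-1.56215025366708), np.float64(3.140355250965826)] [0.5839 0.0071 0.124 ] 0.1708225765808256 0.051374089469582086
base 196.27401733398438 205.8612060546875 29.376144409179688 [0.5207 0.3326 0.018 ]
head ((174.0946044921875, 146.93243408203125), (89.9262466430664, 16.27549934387207), 9.462322235107422) [0.6379 0.3408 0.245 ]
```

```bash
cat >> h.py <<'E'
Q=lambda psi:(R.from_euler('z',psi)*R.from_euler('x',np.pi)).as_quat()
T=dict(clock=(.4985,-.3125,.117,.111,-.25),lamp=(.462,.341,.027,.0215,-.15),spk=(.569,.062,.133,.1275,.005))
def above(k,h=None):
    x,y,z0,z1,psi=T[k]; manip.move_pose([x,y,h or z0+.04],Q(psi))
def press(k):
    x,y,z0,z1,psi=T[k]
    manip.servo_line([x,y,z0+.006],vel=.06); manip.sleep(.2); f0=manip.current_force(); z=z0+.004
    while z>z1-.004:
        manip.servo_line([x,y,z],vel=.02); f=manip.current_force()-f0; p=manip.current_tool_pos()
        print(k,round(z,4),p.round(4),f.round(1))
        if abs(f[2])>12: break
        z-=.001
    manip.sleep(.3)
E
python3 - <<'E'
from h import *
for k,(x,y,z0,z1,psi) in T.items():
    print(k,[None if (q:=manip.solve_ik([x,y,z],Q(psi+a))) is None else np.round(q,2) for z in(.3,z1) for a in(0,)])
effector.close(); above("clock",.25); above("clock",.14)
print(manip.current_clock(),manip.current_tool_pos(),manip.current_finger_gap())
cv2.imwrite("pics/a.png",np.hstack([cv2.resize(viewer.get_image("scene")[110:230,140:280,::-1],None,fx=3,fy=3),cv2.resize(viewer.get_image("top")[150:270,370:490,::-1],None,fx=3,fy=3)]))
E
```

```text
clock [array([ 0.89,  0.33, -0.48,  1.62,  0.16,  1.23, -1.44]), array([ 0.81,  0.53, -0.39,  1.8 ,  0.25,  0.86, -1.51])]
lamp [array([-0.69,  0.27,  0.01,  1.67, -0.  ,  1.2 , -2.4 ]), array([-0.69,  0.61,  0.01,  1.88, -0.01,  0.65, -2.39])]
spk [array([ 0.72,  0.53, -1.21,  1.65,  0.51,  1.33, -2.14]), array([ 0.48,  0.6 , -0.84,  1.82,  0.54,  0.96, -2.16])]
3.475 [ 0.49833424 -0.31339415  0.1401868 ] 0.0005955143562802903
```

View pics/a.png

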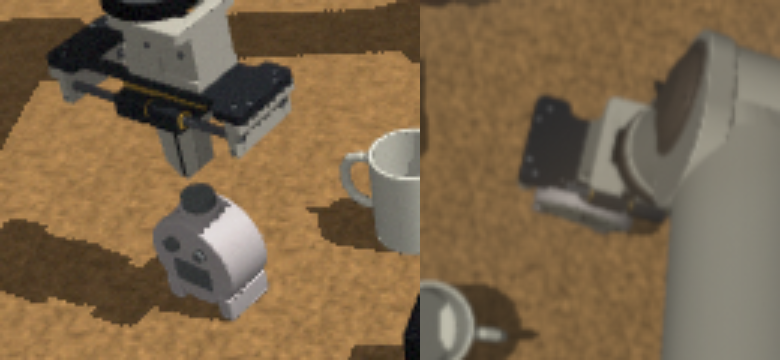

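```bash
python3 - <<'E'
from h import *
print(plane("scene",((184-1)/3+140,(171-1)/3+110),.14), manip.current_tool_pos())
E
```

```text
[ 0.50015799 -0.31920595  0.14      ] [ 0.50020552 -0.31389863  0.14240035]
```

```bash
python3 - <<'E'
from h import *
press("clock"); x,y,*_=T["clock"]; manip.servo_line([x,y,.17],vel=.1); print(manip.current_clock())
cv2.imwrite("pics/b.png",cv2.resize(viewer.get_image("scene")[130:230,140:280,::-1],None,fx=4,fy=4))
E
```

```text
clock 0.121 [ 0.4984 -0.3125  0.1209] [-0.3  1.  -1.1]
clock 0.12 [ 0.4985 -0.3125  0.1199] [-1.1  0.1 -1.2]
clock 0.119 [ 0.4984 -0.3125  0.1189] [-0.3  1.2 -0.7]
clock 0.118 [ 0.4984 -0.3125  0.1179] [-0.6 -0.6 -0.7]
clock 0.117 [ 0.4986 -0.3126  0.1171] [-0.4  0.4 -0.3]
clock 0.116 [ 0.4986 -0.3126  0.1161] [-0.8  0.7  0.3]
clock 0.115 [ 0.4986 -0.3125  0.115 ] [-0.4 -1.   0.6]
clock 0.114 [ 0.4986 -0.3126  0.114 ] [-1.4  0.6 -0. ]
clock 0.113 [ 0.4986 -0.3126  0.1129] [-0.9  0.3  0.4]
clock 0.112 [ 0.4986 -0.3126  0.1119] [0.2 0.4 0. ]
clock 0.111 [ 0.4986 -0.3125  0.1113] [-0.8  1.3  2.8]
clock 0.11 [ 0.4987 -0.3126  0.1112] [-3.4  2.2 11. ]
clock 0.109 [ 0.4991 -0.3128  0.1112] [-4.2  3.1 17.5]
8.5167
```

View pics/b.png

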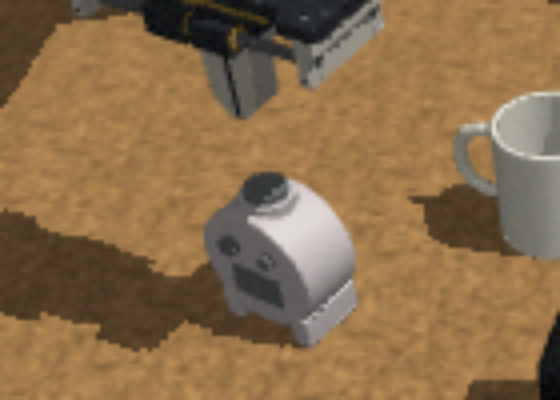

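The picture shows the button down (crop px 265,188) and the clock not moved. Next is the lamp.

```bash
python3 - <<'E'
from h import *
above("clock",.30); above("lamp",.30); x,y,*_=T["lamp"]; manip.servo_line([x,y,.06],vel=.15)
print(manip.current_clock(),manip.current_tool_pos())
s=viewer.get_image("scene")[130:270,390:530,::-1];t=viewer.get_image("top")[150:290,130:270,::-1]
cv2.imwrite("pics/c.png",cv2.resize(np.hstack([s,t]),None,fx=2.8,fy=2.8))
E
```

```text
13.2333 [0.46258819 0.34144572 0.06083743]
```

View pics/c.png

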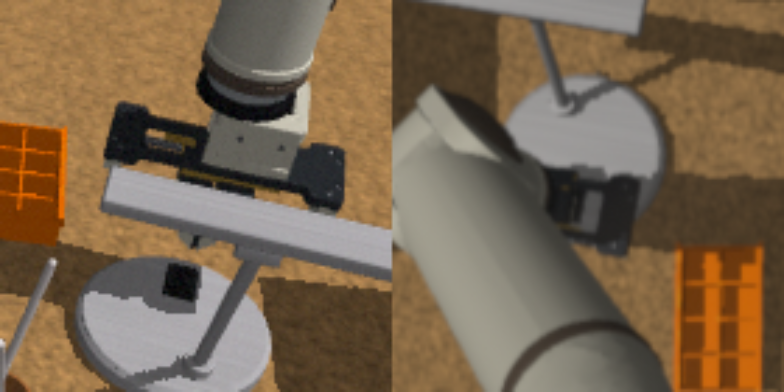

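The fingers (left crop, px 195,245) sit just above and behind the rocker (182,282), and the arm is clear of the lamp head. Pressing now.

```bash
python3 - <<'E'
from h import *
press("lamp"); x,y,*_=T["lamp"]; manip.servo_line([x,y,.06],vel=.1); manip.servo_line([x,y,.30],vel=.2); above("spk",.30)
s=viewer.get_image("scene")[200:290,400:500,::-1]; x,y,*_=T["spk"]; manip.servo_line([x,y,.165],vel=.15)
print(manip.current_clock(),manip.current_tool_pos())
s2=viewer.get_image("scene")[170:260,290:390,::-1]
cv2.imwrite("pics/d.png",cv2.resize(np.hstack([s,s2]),None,fx=4,fy=4))
E
```

```text
lamp 0.031 [0.462  0.3409 0.031 ] [ 0.3 -0.  -0.1]
lamp 0.03 [0.462 0.341 0.03 ] [ 1.3 -0.8  0.3]
lamp 0.029 [0.4619 0.3409 0.0289] [ 0.3 -0.8  0.1]
lamp 0.028 [0.4619 0.341  0.0279] [-0.2 -0.5 -0.7]
lamp 0.027 [0.4621 0.3411 0.0271] [ 0.3 -0.1  0.4]
lamp 0.026 [0.462  0.3412 0.0261] [-0.1  0.6  1.5]
lamp 0.025 [0.4617 0.3412 0.025 ] [-1.7 -0.5  2.5]
lamp 0.024 [0.4616 0.3412 0.0238] [-1.3  0.6  2.7]
lamp 0.023 [0.462  0.3409 0.0228] [-0.5 -0.1  1.3]
lamp 0.022 [0.4622 0.3409 0.0219] [-0.3  0.9  0.7]
lamp 0.021 [0.4622 0.3409 0.0217] [-2.9 -1.1  9. ]
lamp 0.02 [0.4623 0.341  0.0216] [-4.4 -2.7 15.8]
21.5833 [0.56982275 0.06229268 0.16595991]
```

View pics/d.png

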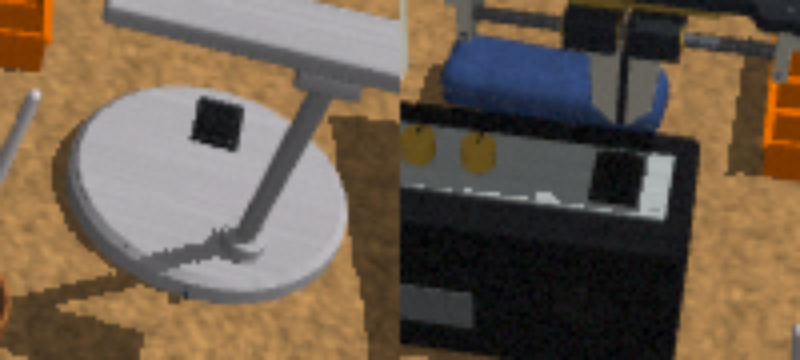

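The lamp rocker (217,122) is level: the press stopped at 21.6 mm. The fingers (622,125) are over the near half of the speaker rocker (617,180). Pressing that next.

```bash
python3 - <<'E'
from h import *
press("spk"); x,y,*_=T["spk"]; manip.servo_line([x,y,.165],vel=.1); manip.servo_line([x,y,.28],vel=.2); manip.sleep(.3)
print(manip.current_clock())
cv2.imwrite("pics/e.png",viewer.get_image("scene")[:,:,::-1])
E
```

```text
spk 0.137 [0.5689 0.062  0.137 ] [-0.9 -0.7  0.7]
spk 0.136 [0.5689 0.062  0.1359] [ 0.4 -1.8 -0.4]
spk 0.135 [0.5689 0.062  0.1349] [ 0.3 -1.   0.3]
spk 0.134 [0.569  0.062  0.1339] [0.1 0.1 0.2]
spk 0.133 [0.5691 0.0621 0.1331] [ 0.4 -0.9  0.5]
spk 0.132 [0.569  0.062  0.1321] [-0.5 -0.4  2.2]
spk 0.131 [0.5688 0.062  0.131 ] [-1.   0.   2.6]
spk 0.13 [0.5686 0.062  0.1297] [-2.2 -1.   2.9]
spk 0.129 [0.569  0.062  0.1288] [-0.9 -0.5  0.9]
spk 0.128 [0.5691 0.062  0.1279] [-1.5 -0.2  1.7]
spk 0.127 [0.5692 0.062  0.1277] [-4.3 -1.   7.6]
spk 0.126 [0.5693 0.062  0.1276] [-5.6 -1.3 13.2]
27.2833
```

View pics/e.png

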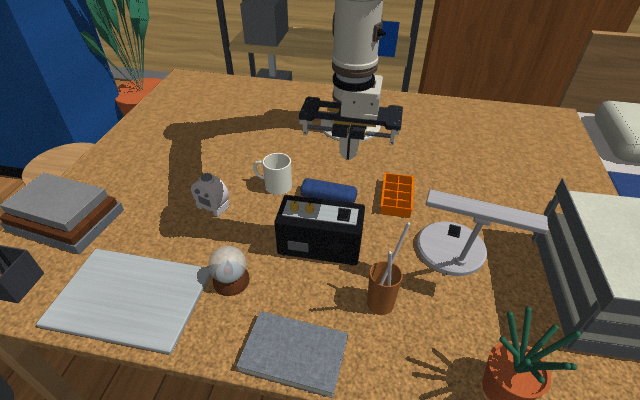

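All the objects are where they were at the start (clock 210,195; speaker 320,230; lamp 452,245), and the arm is clear of everything.

```bash
python3 -c "
from bench import manip
print(manip.hand_in())"
```

```text
the job is handed in; nothing more can be done
None
```

I pressed the clock's stop button, then the lamp rocker, then the speaker rocker, each fully down to its stop; nothing visibly moved in the last picture, and I handed the job in (about 27 s on the robot clock, no verdict returned).

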